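# Shingle a set of slotted packers in their tray and drop the keeper

### The arm

A 6-joint arm with a two-finger parallel gripper is mounted at the origin on a cart in front of the work surface, level with it; the furniture and walls round the work are solid. World frame = base frame: x ahead of the robot, y to its left, z up, the work surface at z = 0. Lengths are in mm, angles in rad, forces in N, time in s.
With the tool pointing down it reaches from about 350 to 975 mm from the base axis. Payload 7.1 kg.
Tool frame: the origin (TCP) lies at the very end of the fingers, on their centre line; the grasp point (between the pads) lies 19 mm behind it (ctrl.grasp_offset is the distance from the TCP to the grasp point, in mm); z points along the fingers, y is the line along which they close (so a half turn about z gives the same grasp; the last joint's range is limited). The gripper opens to 88 mm and grips with 3 to 60 N. Pads are 20 mm wide; open, the fingers measure 115 mm over their backs; the gripper's body (75 mm by 178 mm) begins 61 mm behind the grasp point.
Start: joints at [-1.172, 0.423, 1.63, -0, 1.089, -0.019], TCP at [253.609, -571.215, 222.675] pointing down, gripper open.
Joint ranges: [-3, 3], [-0.9, 2.11], [0.09, 2.58], [-1.31, 4.45], [0.11, 2.69], [-2.54, 2.54]. Speed limits (rad/s): [2.39, 2.39, 3.01, 3.14, 3.14, 3.14].

### API

Orientations are given as a rotation vector (axis times angle).
In Python, from workcell import ctrl, viewer, ticket, models gives the robot as it stands.
- The arm moves only by the tool play_rows, never from a script. Its arguments are lists of equal length, an entry for each row: "dp": the shift along the world's x, y, z in mm, a list of three; "yaw": the turn about the world's z in degrees. In form: {"dp": [[tx, ty, tz], ...], "yaw": [yaw, ...]}. A call has 1 to 8 rows; each row shifts and turns the commanded pose from where the row before left it; what a row does not reach is not made up. A row lasts 1/12 s, in which the tool goes at most 41.7 mm and 7.16 degrees, less where a joint would pass 70% of its speed; a pose out of reach is approached as far as the arm can. A call is refused whole if a number of a shift passes 41.7 or a number of a turn 7.16, either way. A call with a gripper value outside its range is refused whole. "gripper" is the closure, from 0 (fully open) to 1 (shut), set as the call begins (left out, the last holds). The fingers move at their own pace and stop on an object; the grip force is fixed at half the most. Time passes only in rows, so rows that do not move let the fingers close. It gives the time, the measured TCP pose, the force, the opening and the grip force at its end, in the units of the state.
- ctrl.get_obs(): the state, without advancing time (a new reading comes with each control period).
- viewer.get_image(name): name is "side" or "top" or "wrist"; returns a dict with "pixels" (480x640x3 uint8, red, green, blue), "range_z" (480x640 float32, mm along the optical axis (not along the pixel's ray), 0 where there is no reading), "fx", "fy", "cx", "cy" (pixels), "T" (4x4, takes a point from camera to world coordinates); the wrist camera has in their place "hand_eye" (4x4, takes a point from camera to tool coordinates, whose origin is the TCP and whose axes are the flange's). Camera axes: x right, y up, looking along -z (the intrinsics and any distortion apply to the point x, -y, -z); pixel columns grow to the right and rows downward; lengths in mm; the calibration is good to about 2 mm. A picture is of the moment at which its call begins: read the wrist's pose just before it.
- ticket.close_job(): hands the job in; it is judged then, once.
Trained networks look in a picture, given as the dict that the camera call returned (one of the last four; its "shot" number tells which), for a name from the list of things; names that differ only in an ending like _2 or _b are one class to them, and where a whole thing is asked for, a point or a joint stands for the part that bears it (a point fixed in the world has none). Each returns a list of dicts, best first, with "conf" (0 to 1); they miss things now and then, are a little off and sometimes report something else, mostly with a low value. They report only what shows in the picture. A call takes as long as a camera call.
- models.look_for(picture, name): "bbox" ([centre column, centre row, width, height] in pixels, round what is visible of it).
- models.landmark_of(picture, name): "location" ([column, row] in pixels: a listed point, or the origin of a listed thing).
The state is a dict: "t": time; "qpos": joint angles; "qvel": joint speeds; "joint_torque": joint torques, N m; "ee_pos": TCP position; "orientation": TCP orientation; "ft_force": force on the tool from outside, world axes, zero at the start; "moment": the same for the moment, N m; "width": finger opening in mm; "grasp_force": force on a finger pad.
Only numpy, scipy, OpenCV 4.12 (cv2) and the standard library are available. Lean on these libraries where they do the work, as an engineer would, in place of code of your own. Each camera call takes 0.05 s, during which the arm holds its last target. There are 200 camera calls.

### The job

Lay the four slotted packers in the blue tray as one straight overlapping row, thickest first (red tab, then yellow, green, black): each slotted foot down in its own groove, starting with the groove nearest the rest bar, the red tab up on the rest bar and every other tab up on the back of the packer before it, so that all four tabs show. Only then swing the wire keeper fully down onto the last packer, and leave everything else on the bench where it is.

Things in the scene. Friction and masses are not known exactly. Their poses are not given: they have to be found in the camera images.
- tray: Blue metal tray fixed to the bench, 256 x 120 mm, rim 14.5 mm high, floor 4 mm up, 114 mm wide inside. Origin: centre of its underside; x runs along the row from the rest-bar end (-x) to the keeper end (+x). On the floor a black liner: cross ribs 16 mm wide, 3.5 mm high, with four grooves 18 mm wide between them at 34 mm pitch.
- rest_bar (a point): Top of the round steel rest bar (10 mm thick, across the tray at tray x = -106 mm), 32 mm above the bench: the first tab lies on it.
- groove_1 (a point): Groove 1, nearest the rest bar: point on the tray floor and centre line at the groove's stop face (the rib face on the keeper side, where a packer's foot rests), tray x = -18 mm. The groove extends 18 mm from here towards the rest bar. Stop faces of grooves 2, 3, 4: tray x = 16, 50, 84 mm.
- keeper_hinge (a point): Hinge axis of the keeper (parallel to the tray's y), tray x = 114 mm, 23.5 mm above the bench.
- keeper_bar (a point): Middle of the keeper's cross bar: black rubber sleeve 12 mm thick and 58 mm long, parallel to the tray's y, 62 mm from the hinge axis. The keeper is a U-shaped wire bail of 6 mm steel wire, 76 mm wide.
- keeper (a joint): Keeper angle, rad: 0 = level, pointing from the hinge back towards the rest bar (about where it meets the last packer); pi/2 = upright; 1.9 to 2.3 at the start, leaning out over the tray's end. Stiff hinge (0.1 N m, about 2 N at the bar): stays where it is left.
- packer_red: Slotted steel packer with red tab, 10 mm thick, about 296 g, 100 mm long (x) with its 18 mm tab, 50 mm wide (y; tab 30). Origin: centre of its underside; +x to the tab, -x to the slotted foot (slot 18 wide, 48 deep). Mass centre 2 mm from the middle towards the tab. Lies flat at the start; laid in its groove it leans about 18 degrees, tab up.
- packer_red_foot (a point): Middle of the foot edge of the red packer, half its thickness up.
- packer_red_tab (a point): Middle of the tab's end edge of the red packer, half its thickness up.
- packer_yellow: Slotted steel packer with yellow tab, 8 mm thick, about 237 g, 100 mm long (x) with its 18 mm tab, 50 mm wide (y; tab 30). Origin: centre of its underside; +x to the tab, -x to the slotted foot (slot 18 wide, 48 deep). Mass centre 2 mm from the middle towards the tab. Lies flat at the start; laid in its groove it leans about 17.5 degrees, tab up.
- packer_yellow_foot (a point): Middle of the foot edge of the yellow packer, half its thickness up.
- packer_yellow_tab (a point): Middle of the tab's end edge of the yellow packer, half its thickness up.
- packer_green: Slotted steel packer with green tab, 6 mm thick, about 178 g, 100 mm long (x) with its 18 mm tab, 50 mm wide (y; tab 30). Origin: centre of its underside; +x to the tab, -x to the slotted foot (slot 18 wide, 48 deep). Mass centre 2 mm from the middle towards the tab. Lies flat at the start; laid in its groove it leans about 16 degrees, tab up.
- packer_green_foot (a point): Middle of the foot edge of the green packer, half its thickness up.
- packer_green_tab (a point): Middle of the tab's end edge of the green packer, half its thickness up.
- packer_black: Slotted steel packer with black tab, 5 mm thick, about 148 g, 100 mm long (x) with its 18 mm tab, 50 mm wide (y; tab 30). Origin: centre of its underside; +x to the tab, -x to the slotted foot (slot 18 wide, 48 deep). Mass centre 2 mm from the middle towards the tab. Lies flat at the start; laid in its groove it leans about 14 degrees, tab up.
- packer_black_foot (a point): Middle of the foot edge of the black packer, half its thickness up.
- packer_black_tab (a point): Middle of the tab's end edge of the black packer, half its thickness up.
- spray_can: Spray can with green cap, 59 mm thick, 225 mm tall, standing loose; origin at its foot. Bystander: leave it.
- tape_measure: Orange and black pocket tape measure, 38 (x) x 84 (y) mm, 68 mm tall, loose; origin at its foot. Bystander: leave it.
- tape_roll: Roll of beige tape, 100 mm across, 25 mm high, loose; origin at the middle of its underside. Bystander: leave it.

How it is judged:
By the outcome, as a careful person would: the job done as asked, in the order asked, and still so for the second after the job is handed in, with the robot touching nothing.
It also fails if it takes over 72 s, if anything falls off the work surface, if the arm or the gripper's body presses on something with over 40 N, if the wrist force passes 120 N, or if a joint passes its speed limit or range.

## Working session

There is one attempt and no reset: what is moved stays moved. The work goes in short steps, Python scripts to look and compute and a tool call to move; the robot and the scene stay as the last step left them, time stands still between calls to the robot, and variables do not carry over. Pictures are saved under pics/ and viewed, at most 10 in all, crops included, and the job is handed in when it is done.

Besides the shell and the picture viewer there is one more tool, called after "Request:" as name([rows], argument=value, ...), one row to a line, values as JSON. play_rows: Moves the arm, as the interface text tells. Its arguments: {"type":"object","properties":{"dp":{"type":"array"},"yaw":{"type":"array"},"gripper":{"type":"number"}},"required":["dp","yaw"]}

```bash
mkdir -p pics; ls
cat > h.py <<'E'
import numpy as np, cv2
from scipy.spatial.transform import Rotation as R
from workcell import ctrl, viewer, ticket, models
def T_of(im,obs=None):
    if 'T' in im: return np.array(im['T'])
    M=np.eye(4); M[:3,:3]=R.from_rotvec(obs['orientation']).as_matrix(); M[:3,3]=obs['ee_pos']
    return M@np.array(im['hand_eye'])
def shot(name):
    o=ctrl.get_obs(); im=viewer.get_image(name); return im,T_of(im,o)
def ray(im,T,px):
    d=np.array([(px[0]-im['cx'])/im['fx'],-(px[1]-im['cy'])/im['fy'],-1.]); return T[:3,3],T[:3,:3]@d
def onz(im,T,px,z):
    o,d=ray(im,T,px); return o+d*(z-o[2])/d[2]
def dep(im,T,px):
    o,d=ray(im,T,px); c,r=int(round(px[0])),int(round(px[1])); p=im['range_z'][max(0,r-1):r+2,max(0,c-1):c+2]; p=p[p>0]
    return o+d*np.median(p) if len(p) else np.full(3,np.nan)
def save(im,n,crop=None,s=1):
    a=im['pixels'][:,:,::-1]
    if crop: x0,y0,x1,y1=crop; a=a[y0:y1,x0:x1]
    if s!=1: a=cv2.resize(a,None,fx=s,fy=s,interpolation=cv2.INTER_CUBIC)
    cv2.imwrite('pics/'+n,a)
E
python3 - <<'E'
from h import *
np.set_printoptions(precision=1,suppress=True)
o=ctrl.get_obs(); print(o, ctrl.grasp_offset)
ims={n:shot(n) for n in('top','side')}
a=np.hstack([ims[n][0]['pixels'] for n in('top','side')])[:,:,::-1]
save(ims['top'][0],'top.png'); save(ims['side'][0],'side.png')
P=['packer_%s%s'%(c,e) for c in('red','yellow','green','black') for e in('','_foot','_tab')]
zs=dict(red=10,yellow=8,green=6,black=5)
for n in('top','side'):
    im,T=ims[n]; print(n,T[:3,3],im['fx'],[k for k in im])
    for p in P+['tray','rest_bar','groove_1','keeper_hinge','keeper_bar','spray_can','tape_measure','tape_roll']:
        for l in models.landmark_of(im,p)[:2]:
            z=zs[p.split('_')[1]]/2 if p.startswith('packer') and p.count('_')==2 else dict(rest_bar=32,groove_1=4,keeper_hinge=23.5).get(p,0)
            print(p,round(l['conf'],2),np.array(l['location']),onz(im,T,l['location'],z),dep(im,T,l['location']))
E
```

```text
pics
{'t': 0.0, 'qpos': array([-1.2,  0.4,  1.6, -0. ,  1.1, -0. ]), 'qvel': array([-0., -0., -0., -0.,  0.,  0.]), 'joint_torque': array([  0. , -54.5, -27.4,   0.1,   0. ,  -0. ]), 'ee_pos': array([ 253.4, -570.7,  221.9]), 'orientation': array([-3.1, -0.7,  0. ]), 'ft_force': array([-0.3, -0.1, -0.1]), 'moment': array([-0.,  0.,  0.]), 'grasp_force': 0.0, 'width': 87.38926374718996} 18.700000000000003
top [461.7 -16.5 937.3] 437.79955753475616 ['pixels', 'range_z', 'fx', 'fy', 'cx', 'cy', 'T', 'shot']
packer_red 0.68 [449.2 278.7] [ 477.3 -266.4    0. ] [ 477.2 -263.9    9.6]
packer_red 0.48 [200.8 181.8] [706.2 263.7   0. ] [692.3 247.8  53.3]
packer_red_foot 0.75 [462.8 261.7] [ 512.1 -295.9    5. ] [ 512.4 -297.4   -0.2]
packer_red_tab 0.57 [431.  296.2] [ 441.9 -224.9    5. ] [ 441.9 -225.1    4.1]
packer_yellow 0.76 [176.7 257.7] [540.1 315.7   0. ] [539.4 313.1   7.3]
packer_yellow_foot 0.74 [197.2 262.7] [527.6 269.8   4. ] [527.8 270.9   0.4]
packer_yellow_tab 0.76 [158.6 256.8] [542.9 353.7   4. ] [542.5 352.    8.4]
packer_green 0.84 [332.1 291.2] [458.3 -17.9   0. ] [45
[... 2587 characters left out ...]
74.3 251.5] [645.3  -8.1   0. ] [641.7   0.2   7.8]
tray 0.59 [335.7 177.7] [ 588.5 -387.5    0. ] [ 589.1 -389.7   -1.5]
rest_bar 0.88 [247.4 268.7] [669.4 103.4  32. ] [672.3  97.9  26.4]
groove_1 0.86 [275.  251.1] [642.3  -5.8   4. ] [643.3  -8.2   1.8]
keeper_hinge 0.86 [301.6 224.1] [ 604.8 -108.7   23.5] [ 608.1 -118.2   15.6]
keeper_bar 0.5 [312.4 200.6] [ 620.1 -251.1    0. ] [ 588.2 -152.3   73.7]
spray_can 0.65 [202.4 323.3] [710.8 265.7   0. ] [693.4 290.3  32.5]
tape_measure 0.66 [375.  241.2] [ 407.5 -125.    -0. ] [ 405.2 -110.7   12. ]
tape_roll 0.96 [333.2 178.1] [ 595.2 -383.     0. ] [ 596.1 -386.5   -2.4]
tape_roll 0.7 [268.3 361.4] [534.  319.2   0. ] [532.2 322.9   5.4]
```

Run:
```python
import cv2
a=cv2.imread('pics/top.png')[140:360,120:520]; cv2.imwrite('pics/v1.png',cv2.resize(a,None,fx=2,fy=2,interpolation=cv2.INTER_CUBIC))
```

```text
(no output)
```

View pics/v1.png

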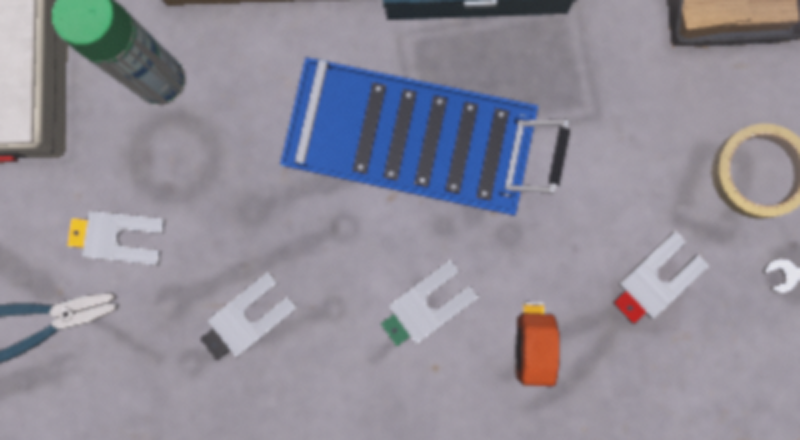

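Top view: all four packers lie flat in front of the tray. In the 2x crop the tabs are yellow (77,232), black (215,344), green (395,330) and red (628,306). The rest bar is at the left (312,110) and the keeper at the right, open (560,155). The networks agree. Next I take a closer wrist view of the tray.

Run:
```python
from h import *
np.set_printoptions(precision=3,suppress=True)
o=ctrl.get_obs(); print(R.from_rotvec(o['orientation']).as_matrix())
im,T=shot('wrist'); print(np.array(im['hand_eye'])); print(T[:3,3],-T[:3,2],im['fx'],im['cx'],im['cy'])
im,T=shot('top')
# tall stuff
H,W=im['range_z'].shape; u,v=np.meshgrid(np.arange(W),np.arange(H)); z=im['range_z']
P=np.stack([(u-im['cx'])/im['fx']*z,-(v-im['cy'])/im['fy']*z,-z],-1)@T[:3,:3].T+T[:3,3]
for x0,x1,y0,y1 in((720,800,-150,150),(800,900,-150,150),(680,800,-350,-150)):
    m=(z>0)&(P[...,0]>x0)&(P[...,0]<x1)&(P[...,1]>y0)&(P[...,1]<y1)&(P[...,2]>30); print(m.sum(),P[m].min(0) if m.any() else 0,P[m].max(0) if m.any() else 0)
```

```text
[[ 0.914  0.406  0.   ]
 [ 0.406 -0.914 -0.   ]
 [ 0.     0.    -1.   ]]
[[   0.001    0.966    0.258   70.025]
 [   1.      -0.001    0.      -1.237]
 [   0.       0.258   -0.966 -161.754]
 [   0.       0.       0.       1.   ]]
[ 317.111 -541.664  384.432] [-0.236 -0.104 -0.966] 411.08990559042144 312.9112534420574 239.52514087258504
2394 [ 764.051 -149.92    30.151] [799.993 149.977  98.886]
11974 [ 800.01  -149.936   30.347] [899.948 149.991 371.104]
4090 [ 715.8   -349.986   30.018] [ 799.979 -150.01   435.842]
```

Request:
play_rows([
  [19.4,29.4,0],
  [19.4,29.4,0],
  [19.4,29.4,0],
  [19.4,29.4,0],
  [19.4,29.4,0],
  [19.4,29.4,0],
  [19.4,29.4,0],
  [19.4,29.4,0],
], yaw=[2.72,2.72,2.72,2.72,2.72,2.72,2.72,2.72])

```text
t: 2.87
ee_pos: [409.5, -334.6, 222.9]
orientation: [2.893, 1.223, 0.0]
ft_force: [-0.1, -0.7, 0.7]
width: 87.9
grasp_force: 0.0
```

Request:
play_rows([
  [19.4,29.4,0],
  [19.4,29.4,0],
  [19.4,29.4,0],
  [19.4,29.4,0],
  [19.4,29.4,0],
  [19.4,29.4,0],
  [19.4,29.4,0],
  [19.4,29.4,0],
], yaw=[2.72,2.72,2.72,2.72,2.72,2.72,2.72,2.72])

```text
t: 3.53
ee_pos: [564.8, -99.1, 222.9]
orientation: [2.61, 1.747, 0.0]
ft_force: [0.7, -0.1, -0.5]
width: 87.7
grasp_force: 0.0
```

Request:
play_rows([
  [19.4,29.4,0],
  [19.4,29.4,0],
  [19.4,29.4,0],
  [19.4,29.4,0],
  [0,0,0],
], yaw=[2.72,2.72,2.72,2.72,0])

```text
t: 3.95
ee_pos: [644.6, 21.6, 222.8]
orientation: [2.429, 1.991, 0.005]
ft_force: [-0.8, -0.2, 0.9]
width: 87.8
grasp_force: 0.0
```

```bash
cat >> h.py <<'E'
np.set_printoptions(precision=1,suppress=True)
ZS=dict(red=10,yellow=8,green=6,black=5)
def yaw(o): m=R.from_rotvec(o['orientation']).as_matrix(); return np.degrees(np.arctan2(m[1,0],m[0,0]))
def lm(im,T,name,z,k=1):
    return [(round(l['conf'],2),np.array(l['location']),onz(im,T,l['location'],z)) for l in models.landmark_of(im,name)[:k]]
E
python3 - <<'E'
from h import *
o=ctrl.get_obs(); print(o['t'],o['ee_pos'],yaw(o))
im,T=shot('wrist'); save(im,'w1.png')
for n,z in(('rest_bar',32),('groove_1',4),('keeper_hinge',23.5),('tray',0),('keeper_bar',75)): 
    print(n,lm(im,T,n,z,2),[dep(im,T,l[1]) for l in lm(im,T,n,z,2)])
E
```

```text
3.95 [644.6  21.6 222.8] 78.68142266820979
rest_bar [(0.81, array([320.1, 122.8]), array([665. ,  96.2,  32. ]))] [array([665. ,  96.3,  31.1])]
groove_1 [(0.79, array([315.3, 220.1]), array([644.2,  10.6,   4. ]))] [array([644.3,  11.1,   6.6])]
keeper_hinge [(0.78, array([304.3, 353.8]), array([ 608.3, -114.6,   23.5]))] [array([ 608.6, -113.4,   25.7])]
tray [(0.78, array([310.3, 238.9]), array([635.7,  -7.6,   0. ])), (0.43, array([311. , 217.4]), array([640.6,  13.1,   0. ]))] [array([635.9,  -6.7,   3.5]), array([640.7,  13.8,   3.4])]
keeper_bar [(0.68, array([306.1, 423.8]), array([ 602.9, -153.3,   75. ]))] [array([ 602.9, -153.1,   75.2])]
```

View pics/w1.png

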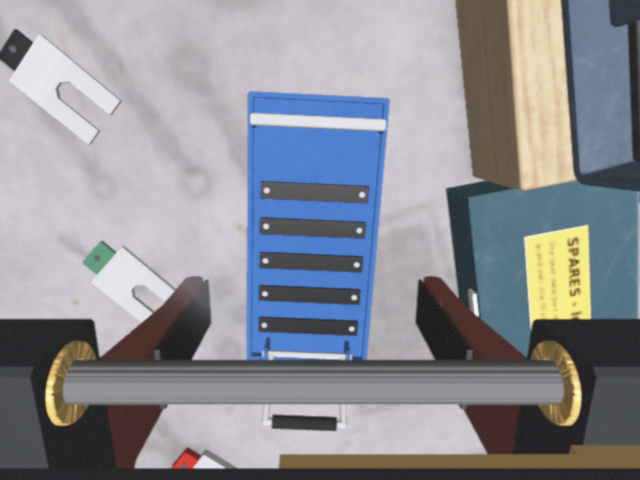

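The tray is clear of the fingers. Rest bar at (318,122), five ribs from (315,191) to (307,327), keeper bar at (304,423). I fit the tray pose from the rib centroids.

Run:
```python
from h import *
o=ctrl.get_obs(); im,T=shot('wrist'); a=im['pixels'].astype(int)
hsv=cv2.cvtColor(im['pixels'],cv2.COLOR_RGB2HSV)
roi=np.zeros(a.shape[:2],bool); roi[160:340,256:375]=True
m=((hsv[...,2]<90)&(hsv[...,1]<120)&roi).astype(np.uint8)
m=cv2.morphologyEx(m,cv2.MORPH_CLOSE,np.ones((5,5)))
n,lab,st,c=cv2.connectedComponentsWithStats(m)
pts=[];
for i in sorted(range(1,n),key=lambda i:c[i][1]):
    if st[i][4]>300: print(c[i],st[i]); pts.append(onz(im,T,c[i],7.5))
pts=np.array(pts); print(pts)
X=np.array([-44,-10,24,58,92.])
if len(pts)==5:
    d=np.polyfit(X,pts[:,:2],1); print('dir',d[0],'|',np.hypot(*d[0]),np.degrees(np.arctan2(*d[0][::-1])),'org',d[1]); print(d[1]+X[:,None]*d[0]-pts[:,:2]); print('bar',d[1]-106*d[0],'hinge',d[1]+114*d[0])
roi[:]=0; roi[105:140,252:385]=True
m=((hsv[...,2]>170)&(hsv[...,1]<70)&roi); v,u=np.nonzero(m); print(u.mean(),v.mean(),onz(im,T,(u.mean(),v.mean()),30))
for cc in((u.min(),v[u==u.min()].mean()),(u.max(),v[u==u.max()].mean())): print(onz(im,T,cc,30))
```

```text
[315.5 220.7] [ 264  212  104   19 1438]
[313.8 255.2] [ 263  246  102   19 1419]
[312.3 288.1] [ 263  280  100   18 1352]
[311.3 319.7] [ 263  312   97   17 1282]
[[640.6   4.9   7.5]
 [632.3 -27.9   7.5]
 [624.  -60.7   7.5]
 [616.2 -93.6   7.5]]
318.05263157894734 113.42839657282742 [661.8  98.   30. ]
[608.9 111.2  30. ]
[714.8  85.3  30. ]
```

Request:
play_rows([
  [-17,-27.3,-10.3],
  [-17,-27.3,-10.3],
  [-17,-27.3,-10.3],
  [-17,-27.3,-10.3],
  [-17,-27.3,-10.3],
  [-17,-27.3,-10.3],
  [-17,-27.3,-10.3],
  [-17,-27.3,-10.3],
], yaw=[5.46,5.46,5.46,5.46,5.46,5.46,5.46,5.46])

```text
t: 5.22
ee_pos: [504.7, -202.9, 140.1]
orientation: [1.516, 2.751, 0.0]
ft_force: [0.7, 0.8, 0.3]
width: 88.0
grasp_force: 0.0
```

Request:
play_rows([
  [-17,-27.3,-10.3],
  [-17,-27.3,-10.3],
  [0,0,0],
  [0,0,0],
], yaw=[5.46,5.46,0,0])

```text
t: 5.55
ee_pos: [470.5, -257.3, 119.3]
orientation: [-1.26, -2.877, -0.0]
ft_force: [-0.4, -0.2, 1.4]
width: 87.9
grasp_force: 0.0
```

```bash
cat >> h.py <<'E'
def packer(c,name=None):
    o=ctrl.get_obs(); im,T=shot('wrist'); t=ZS[c]
    print(round(o['t'],2),o['ee_pos'],round(yaw(o),2),'w',round(o['width'],1))
    f=lm(im,T,'packer_%s_foot'%c,t/2,2); b=lm(im,T,'packer_%s_tab'%c,t/2,2); g=lm(im,T,'packer_'+c,0,1)
    print('foot',f,'\ntab',b,'\norg',g)
    f,b=f[0],b[0]; d=(b[2]-f[2])[:2]; print('len',np.hypot(*d),'dir',np.degrees(np.arctan2(d[1],d[0])),'mid',(b[2]+f[2])/2)
    # segmentation: bright metal+tab by local contrast, seeded at region between
    g=cv2.cvtColor(im['pixels'],cv2.COLOR_RGB2HSV)
    if name: save(im,name)
    return im,T
E
python3 - <<'E'
from h import *
packer('red','r1.png')
E
```

```text
5.55 [ 470.5 -257.3  119.3] 132.69 w 87.9
foot [(0.8, array([310.3, 310.2]), array([ 506.7, -299. ,    5. ]))] 
tab [(0.94, array([315.2, 170.8]), array([ 441. , -222.8,    5. ]))] 
org [(0.56, array([311.9, 242.5]), array([ 473.8, -261.7,    0. ]))]
len 100.62706421360949 dir 130.7717539048669 mid [ 473.8 -260.9    5. ]
```

View pics/r1.png

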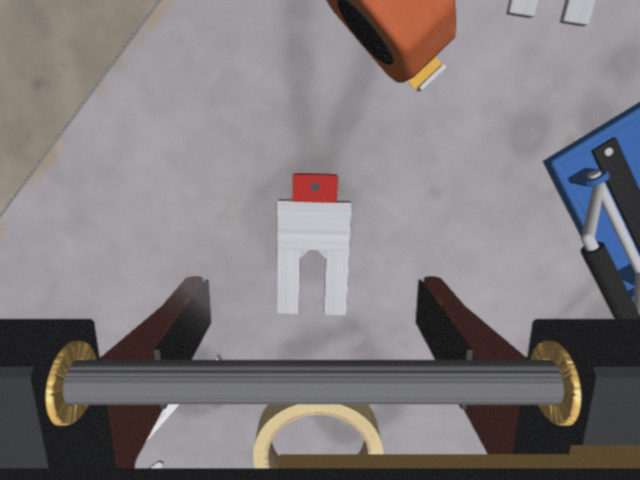

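The red packer is centred, tab at (315,187) and foot at (312,313). The tool already stands over the grip spot, so I go down, close and lift.

Request:
play_rows([
  [0,0,-30],
  [0,0,-35],
  [0,0,-30],
  [0,0,-15],
  [0,0,-7],
  [0,0,0],
  [0,0,0],
], yaw=[-0.95,-0.95,0,0,0,0,0])

```text
t: 6.33
ee_pos: [472.5, -255.8, 3.1]
orientation: [1.3, 2.859, -0.0]
ft_force: [0.3, 0.9, 0.4]
width: 87.8
grasp_force: 0.0
```

Request:
play_rows([
  [0,0,0],
  [0,0,0],
  [0,0,0],
  [0,0,0],
  [0,0,0],
  [0,0,0],
], yaw=[0,0,0,0,0,0], gripper=1)

```text
t: 6.83
ee_pos: [471.6, -256.3, 2.9]
orientation: [1.302, 2.859, -0.0]
ft_force: [-3.0, -1.5, 2.0]
width: 51.6
grasp_force: 1.2
```

Request:
play_rows([
  [0,0,0],
  [0,0,0],
  [0,0,15],
  [0,0,30],
  [0,0,40],
  [0,0,35],
], yaw=[0,0,0,0,0,0])

```text
t: 7.33
ee_pos: [470.8, -255.7, 123.3]
orientation: [-1.301, -2.857, -0.001]
ft_force: [-0.0, 0.3, -2.4]
width: 49.6
grasp_force: 30.0
```

Run:
```python
from h import *
im,T=packer('red','r2.png')
o=ctrl.get_obs(); print(o['grasp_force'],o['ft_force'])
for v in range(120,330,15): print(v,dep(im,T,(296,v)),dep(im,T,(334,v)))
```

```text
7.33 [ 470.8 -255.7  123.3] 131.03 w 49.6
foot [] 
tab [(0.7, array([312.7, 203.5]), array([ 455.7, -238.5,    5. ]))] 
org [(0.6, array([311. , 315.7]), array([ 511.5, -304.5,    0. ]))]Traceback (most recent call last):
  File "<stdin>", line 2, in <module>
  File "h.py", line 32, in packer
    f,b=f[0],b[0]; d=(b[2]-f[2])[:2]; print('len',np.hypot(*d),'dir',np.degrees(np.arctan2(d[1],d[0])),'mid',(b[2]+f[2])/2)
        ~^^^
IndexError: list index out of range
```

```bash
cat >> h.py <<'E'
def held(c):
    "tab point and depth profile of the held packer, in tool-yaw frame about TCP (along tab dir, lateral, z rel. tip)"
    o=ctrl.get_obs(); im,T=shot('wrist'); p=np.array(o['ee_pos']); y=np.radians(yaw(o)); 
    M=np.array([[np.cos(y),np.sin(y),0],[np.sin(y),-np.cos(y),0],[0,0,1]])
    for l in models.landmark_of(im,'packer_%s_tab'%c)[:1]: print('tab',round(l['conf'],2),np.array(l['location']),M@(onz(im,T,l['location'],p[2]+ZS[c]/2-2)-p))
    H,W=im['range_z'].shape; u,v=np.meshgrid(np.arange(W),np.arange(H)); z=im['range_z']
    P=np.stack([(u-im['cx'])/im['fx']*z,-(v-im['cy'])/im['fy']*z,-z],-1)@T[:3,:3].T+T[:3,3]
    L=(P-p)@M.T
    m=(z>0)&(abs(L[...,2])<35)&(abs(L[...,1])<24)&(L[...,0]>-55)&(L[...,0]<60)
    q=L[m]; print(m.sum(),q.min(0),q.max(0)); s=np.polyfit(q[:,0],q[:,2],1); print('pitch deg (tab up +)',np.degrees(np.arctan(s[0])),'z at tcp',s[1])
    return im,T,L
E
python3 - <<'E'
from h import *
held('red'); print(ctrl.get_obs()['qpos'])
E
```

```text
tab 0.66 [315.2 205.1] [43.2  1.   3. ]
17089 [-55.  -24.   -3.1] [43.7 24.   8.9]
pitch deg (tab up +) -0.2974500656241979 z at tcp 6.616109138121514
[-0.5  0.4  1.9  0.   0.8 -1.2]
```

Red is held level, with the tab end 44 mm ahead of the TCP. I carry it over the tray.

Request:
play_rows([
  [16.7,29.3,0],
  [16.7,29.3,0],
  [16.7,29.3,0],
  [16.7,29.3,0],
  [16.7,29.3,0],
  [16.7,29.3,0],
  [16.7,29.3,0],
  [16.7,29.3,0],
], yaw=[-5,-5,-5,-5,-5,-5,-5,-5])

```text
t: 8.3
ee_pos: [604.2, -20.1, 119.9]
orientation: [-2.204, -2.234, 0.005]
ft_force: [-0.3, -0.1, -2.8]
width: 49.3
grasp_force: 30.0
```

Request:
play_rows([
  [16.7,29.3,0],
  [16.7,29.3,0],
  [16.7,29.3,0],
  [0,0,-20],
  [0,0,-30],
  [0,0,-12],
  [0,0,0],
  [0,0,0],
], yaw=[-5,-5,-5,0,0,0,0,0])

```text
t: 8.97
ee_pos: [653.7, 65.6, 58.6]
orientation: [-2.473, -1.933, 0.006]
ft_force: [0.8, 0.3, -2.9]
width: 49.7
grasp_force: 30.0
```

```bash
cat >> h.py <<'E'
O=np.array([637.8,-4.7]); E=np.array([-.239,-.971]); N=np.array([.971,-.239])
def tray(p): d=np.array(p[:2])-O; return np.array([d@E,d@N])
E
python3 - <<'E'
from h import *
o=ctrl.get_obs(); print(o['ee_pos'],yaw(o),tray(o['ee_pos']))
im,T,L=held('red'); save(im,'r3.png')
print([(l,tray(l[2])) for l in lm(im,T,'rest_bar',32)],[(l,tray(l[2])) for l in lm(im,T,'groove_1',4)])
E
```

```text
[653.7  65.6  58.6] 76.01226290830071 [-72.1  -1.4]
tab 0.8 [313.8 204.2] [43.1 -0.7  3. ]
18152 [-55.  -24.  -33.3] [43.1 24.  35. ]
pitch deg (tab up +) -3.956315619096726 z at tcp 6.36684153360159
[((0.56, array([319.5, 214.5]), array([663.6,  97.1,  32. ])), array([-105.1,    0.7]))] [((0.68, array([317. , 352.4]), array([641.5,  11.6,   4. ])), array([-16.7,  -0.3]))]
```

View pics/r3.png

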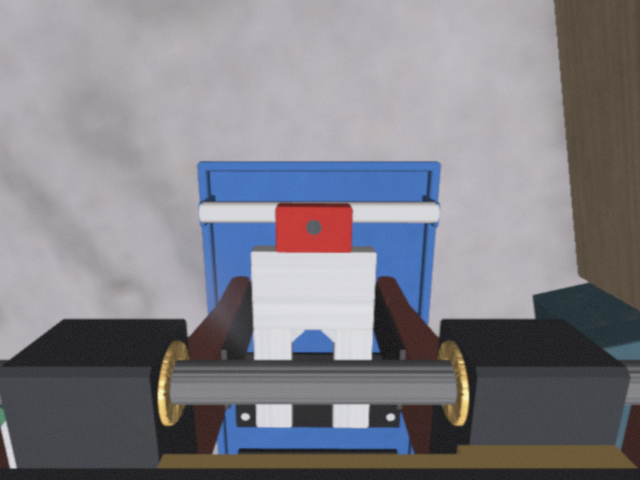

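Red's tab lies centred over the rest bar at (314,213), about 2.5 mm left of the tray's centre line. I nudge it right and lower it so the bar tips it.

Request:
play_rows([
  [2.1,-0.5,-15],
  [0,0,-7],
  [0,0,-4],
  [0,0,-4],
  [0,0,-3],
  [0,0,-3],
  [0,0,0],
], yaw=[0,0,0,0,0,0,0])

```text
t: 9.75
ee_pos: [657.2, 65.5, 24.4]
orientation: [-2.475, -1.935, 0.001]
ft_force: [-2.0, -2.0, 0.4]
width: 49.5
grasp_force: 30.0
```

Run:
```python
from h import *
o=ctrl.get_obs(); print(o['ee_pos'],tray(o['ee_pos']),o['ft_force'],o['grasp_force'])
im,T,L=held('red')
for x in range(-40,45,8):
    m=(abs(L[...,0]-x)<2)&(abs(abs(L[...,1])-(17 if x<20 else 0))<4)&(im['range_z']>0)&(L[...,2]<40); print(x,m.sum(),np.median(L[m][:,2])+o['ee_pos'][2] if m.any() else '')
```

```text
[657.2  65.5  24.4] [-72.8   2.1] [-2.  -2.   0.4] 29.99997854232788
tab 0.73 [312.9 214. ] [39.2 -1.   3. ]
24012 [-37.6 -24.  -27.3] [60. 24. 35.]
pitch deg (tab up +) -9.456112125793247 z at tcp 4.569663327464173
-40 0 
-32 0 
-24 241 23.805195747684422
-16 252 26.356133787712693
-8 278 28.986457843022563
0 300 31.66065595742431
8 330 34.26645699822953
16 370 36.835614261927404
24 193 39.495415238275626
32 212 42.195734078671904
40 486 39.117190926574835
```

Red is tilted 18° in the grip and practically seated. A small drag towards the stop, then release and on to yellow.

Request:
play_rows([
  [-0.5,-1.5,-0.3],
  [0,0,0],
], yaw=[0,0])

```text
t: 10.02
ee_pos: [657.0, 64.1, 24.2]
orientation: [2.475, 1.935, 0.001]
ft_force: [0.1, -0.4, -1.8]
width: 49.7
grasp_force: 30.0
```

Request:
play_rows([
  [0,0,0],
  [0,0,0],
  [0,0,0],
  [0,0,0],
  [0,0,20],
  [0,0,38],
  [0,0,19],
], yaw=[0,0,0,0,0,0,0], gripper=0)

```text
t: 10.6
ee_pos: [658.1, 64.2, 104.1]
orientation: [2.474, 1.934, 0.003]
ft_force: [1.6, -0.1, -0.4]
width: 87.5
grasp_force: 0.0
```

Request:
play_rows([
  [-35,10,20],
  [-30,25,0],
  [-30,25,0],
  [-26,31,0],
  [0,40,0],
  [0,40,0],
  [0,40,0],
  [0,40,0],
], yaw=[1,1,1,1,0,0,0,0])

```text
t: 11.27
ee_pos: [535.7, 317.1, 121.9]
orientation: [2.406, 2.02, 0.001]
ft_force: [1.1, 0.1, -1.1]
width: 87.3
grasp_force: 0.0
```

Request:
play_rows([
  [0,0,0],
  [0,0,0],
], yaw=[0,0])

```text
t: 11.43
ee_pos: [535.6, 317.2, 121.4]
orientation: [2.402, 2.024, 0.001]
ft_force: [0.1, -1.0, -0.4]
width: 88.1
grasp_force: 0.0
```

Run:
```python
from h import *
packer('yellow')
im,T=shot('top'); save(im,'t2.png',(230,150,450,270),3)
```

```text
11.43 [535.6 317.2 121.4] 80.25 w 88.1
foot [(0.98, array([320.6, 303.8]), array([531.6, 265.1,   4. ]))] 
tab [(0.57, array([315. , 168.3]), array([544. , 362.7,   4. ]))] 
org [(0.85, array([319.3, 234.6]), array([539.1, 315.9,   0. ]))]
len 98.39396180874637 dir 82.74830220319556 mid [537.8 313.9   4. ]
```

View pics/t2.png

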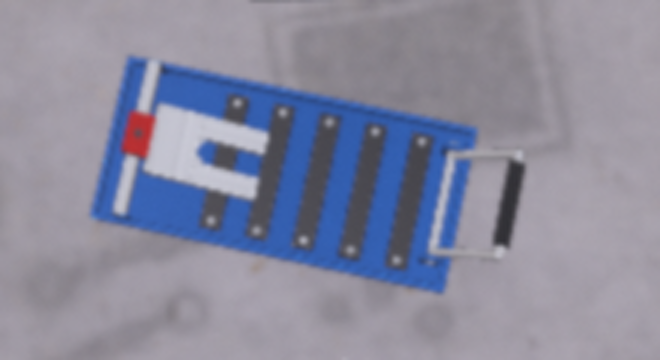

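Red sits in groove 1 with its tab on the bar at (138,134). Now I pick up yellow.

Request:
play_rows([
  [2.8,1.7,-30],
  [0,0,-35],
  [0,0,-32],
  [0,0,-15],
  [0,0,-7.5],
  [0,0,0],
  [0,0,0],
], yaw=[1.2,1.2,0,0,0,0,0])

```text
t: 12.27
ee_pos: [539.5, 316.5, 2.7]
orientation: [2.364, 2.069, 0.001]
ft_force: [0.5, 0.5, 0.9]
width: 87.9
grasp_force: 0.0
```

Request:
play_rows([
  [0,0,0],
  [0,0,0],
  [0,0,0],
  [0,0,0],
  [0,0,0],
  [0,0,0],
  [0,0,0],
  [0,0,0],
], yaw=[0,0,0,0,0,0,0,0], gripper=1)

```text
t: 12.93
ee_pos: [538.9, 316.9, 2.0]
orientation: [2.363, 2.07, 0.0]
ft_force: [-1.1, -0.2, 0.7]
width: 49.4
grasp_force: 30.0
```

Request:
play_rows([
  [0,0,15],
  [0,0,30],
  [0,0,40],
  [0,0,35],
  [0,0,0],
  [0,0,0],
], yaw=[0,0,0,0,0,0])

```text
t: 13.43
ee_pos: [539.9, 317.5, 124.8]
orientation: [2.362, 2.07, 0.007]
ft_force: [-0.2, -0.6, -2.2]
width: 49.8
grasp_force: 30.0
```

Run:
```python
from h import *
o=ctrl.get_obs(); print(o['ee_pos'],yaw(o),tray(o['ee_pos']))
held('yellow')
```

```text
[539.9 317.5 124.8] 82.43914808069032 [-289.4 -172.1]
tab 0.74 [310.8 194.4] [46.9 -1.8  2. ]
17762 [-53.5 -24.   -1.9] [46.9 24.  35. ]
pitch deg (tab up +) -0.5049907111006242 z at tcp 6.224894458790825
```

Request:
play_rows([
  [0,-38,0],
  [0,-38,0],
  [0,-38,0],
  [0,-38,0],
  [0,-38,0],
  [27.3,-24.1,0],
  [27.3,-24.1,0],
  [27.3,-24.1,0],
], yaw=[-1.6,-1.6,-1.6,-1.6,0,0,0,0])

```text
t: 14.2
ee_pos: [619.7, 52.7, 119.8]
orientation: [-2.473, -1.933, 0.005]
ft_force: [-0.1, 2.0, -3.3]
width: 49.8
grasp_force: 30.0
```

Request:
play_rows([
  [27.3,-24.1,0],
  [0,0,-30],
  [0,0,-30],
  [0,0,-8],
  [0,0,0],
  [0,0,0],
], yaw=[0,0,0,0,0,0])

```text
t: 14.7
ee_pos: [646.7, 30.6, 52.8]
orientation: [-2.473, -1.934, 0.004]
ft_force: [0.7, -0.3, -2.6]
width: 49.7
grasp_force: 30.0
```

Run:
```python
from h import *
o=ctrl.get_obs(); print(o['ee_pos'],yaw(o),tray(o['ee_pos']))
im,T,L=held('yellow'); save(im,'y3.png')
print([(l,tray(l[2])) for l in lm(im,T,'rest_bar',32)],[(l,tray(l[2])) for l in lm(im,T,'groove_1',4)],[(l,tray(l[2])) for l in lm(im,T,'packer_red_tab',38)])
```

```text
[646.7  30.6  52.8] 76.06100830912102 [-36.4   0.2]
tab 0.67 [312.7 196.1] [46.1 -1.1  2. ]
23043 [-53.9 -24.  -27.6] [59.8 24.  35. ]
pitch deg (tab up +) -13.110625691083092 z at tcp 4.927300398565472
[((0.34, array([318.9, 117.3]), array([666.5, 104.3,  32. ])), array([-112.7,    1.8]))] [] [((0.58, array([317. , 118.5]), array([665.6, 103.9,  38. ])), array([-112.1,    1. ]))]
```

View pics/y3.png

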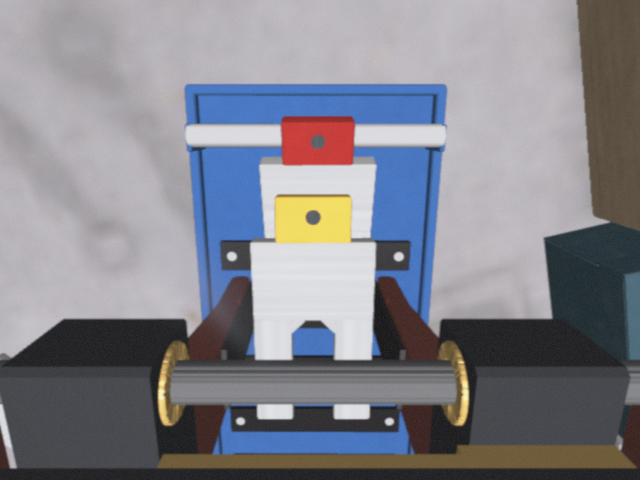

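Yellow is lined up about 2 mm left of red's tab (313 against 317 px). I correct that and lower it.

Request:
play_rows([
  [2,0.1,-12],
  [0,0,-5],
  [0,0,-4],
  [0,0,-4],
  [0,0,-3.5],
  [0,0,-3],
  [0,0,0],
  [0,0,0],
], yaw=[0,0,0,0,0,0,0,0])

```text
t: 15.62
ee_pos: [650.3, 30.5, 23.0]
orientation: [2.475, 1.935, 0.001]
ft_force: [-1.2, -1.1, 6.2]
width: 50.0
grasp_force: 32.3
```

```bash
cat >> h.py <<'E'
def prof(c):
    o=ctrl.get_obs(); print(o['ee_pos'],tray(o['ee_pos']),o['ft_force'],o['grasp_force'])
    im,T,L=held(c); X=[];Z=[]
    for x in range(-24,22,6):
        m=(abs(L[...,0]-x)<2)&(abs(abs(L[...,1])-17)<4)&(im['range_z']>0)&(L[...,2]<40)
        if m.any(): X.append(x); Z.append(np.median(L[m][:,2])+o['ee_pos'][2])
    s=np.polyfit(X,Z,1); print(np.array(Z),'lean',np.degrees(np.arctan(s[0])),'top z at tcp',s[1])
E
python3 -c "
from h import *
prof('yellow')"
```

```text
[650.3  30.5  23. ] [-37.2   3.8] [-1.2 -1.1  6.2] 32.33676542993635
tab 0.86 [309.2 202. ] [43.8 -2.5  2. ]
24276 [-39.2 -24.  -21.2] [60. 24. 35.]
pitch deg (tab up +) 13.965604988847033 z at tcp 3.874179660332682
[20.9 22.8 24.8 26.6 28.5 30.5 32.4 34.4] lean 17.789822406611925 top z at tcp 28.58349810492657
```

Request:
play_rows([
  [-0.4,-1.5,-0.2],
  [0,0,0],
], yaw=[0,0])

```text
t: 15.88
ee_pos: [650.0, 29.0, 22.6]
orientation: [2.475, 1.935, 0.001]
ft_force: [0.3, -0.2, 4.4]
width: 50.2
grasp_force: 32.2
```

Request:
play_rows([
  [0,0,0],
  [0,0,0],
  [0,0,0],
  [0,0,0],
  [0,0,20],
  [0,0,38],
  [0,0,20],
], yaw=[0,0,0,0,0,0,6], gripper=0)

```text
t: 16.47
ee_pos: [650.0, 29.0, 102.2]
orientation: [2.37, 2.061, 0.001]
ft_force: [1.2, 0.4, 0.3]
width: 87.5
grasp_force: 0.0
```

Request:
play_rows([
  [-33,-7.8,3.5],
  [-33,-7.8,3.5],
  [-33,-7.8,3.5],
  [-33,-7.8,3.5],
  [-33,-7.8,3.5],
  [-33,-7.8,3.5],
  [0,0,0],
  [0,0,0],
], yaw=[7,7,7,7,7,7,0,0])

```text
t: 17.13
ee_pos: [450.0, -18.0, 121.4]
orientation: [-1.476, -2.773, 0.0]
ft_force: [1.4, 0.2, 0.1]
width: 87.5
grasp_force: 0.0
```

Run:
```python
from h import *
packer('green')
im,T=shot('top')
for c,z in(('red',36),('yellow',40)): print(c,[(l,tray(l[2])) for l in lm(im,T,'packer_%s_tab'%c,z)])
```

```text
17.13 [450.  -18.  121.4] 123.94 w 87.5
foot [(0.79, array([319. , 304.8]), array([483.2, -59.3,   3. ]))] 
tab [(0.68, array([317.1, 169.7]), array([426.8,  21.4,   3. ]))] 
org [(0.69, array([318. , 237.5]), array([454.3, -18. ,   0. ]))]
len 98.506218475737 dir 124.93963041791079 mid [455. -19.   3.]
red [((0.67, array([269.7, 192.7]), array([668.1, 106.7,  36. ])), array([-115.4,    2.8]))]
yellow [((0.63, array([288. , 196.8]), array([657.1,  67.9,  40. ])), array([-75.1,   1.4]))]
```

Request:
play_rows([
  [1.9,2.3,-30],
  [0,0,-35],
  [0,0,-32],
  [0,0,-15],
  [0,0,-7.7],
  [0,0,0],
  [0,0,0],
], yaw=[1,0,0,0,0,0,0])

```text
t: 18.07
ee_pos: [453.8, -15.4, 1.4]
orientation: [-1.45, -2.787, 0.0]
ft_force: [0.1, 0.2, -0.3]
width: 88.1
grasp_force: 0.0
```

Request:
play_rows([
  [0,0,0],
  [0,0,0],
  [0,0,0],
  [0,0,0],
  [0,0,0],
  [0,0,0],
  [0,0,0],
  [0,0,0],
], yaw=[0,0,0,0,0,0,0,0], gripper=1)

```text
t: 18.73
ee_pos: [453.5, -15.5, 1.6]
orientation: [1.45, 2.787, 0.0]
ft_force: [0.5, 0.3, 1.5]
width: 49.4
grasp_force: 30.0
```

Request:
play_rows([
  [0,0,15],
  [0,0,30],
  [0,0,40],
  [0,0,35],
  [0,0,0],
  [0,0,0],
], yaw=[0,0,0,0,0,0])

```text
t: 19.23
ee_pos: [454.7, -15.6, 123.1]
orientation: [1.448, 2.783, 0.003]
ft_force: [0.4, -0.5, -2.4]
width: 49.7
grasp_force: 30.0
```

Run:
```python
from h import *
o=ctrl.get_obs(); print(o['ee_pos'],yaw(o),tray(o['ee_pos']))
held('green')
```

```text
[454.7 -15.6 123.1] 125.0367041264436 [  54.3 -175.2]
tab 0.64 [309.9 196.3] [46.4 -1.2  1. ]
16743 [-53.4 -24.   -2.1] [47.5 24.   6.3]
pitch deg (tab up +) -0.2126450113469922 z at tcp 4.070520365896666
```

Request:
play_rows([
  [26.7,2,0],
  [26.7,2,0],
  [26.7,2,0],
  [26.7,2,0],
  [26.7,2,0],
  [26.7,2,0],
  [26.9,2,0],
  [0,0,-20],
], yaw=[-7,-7,-7,-7,-7,-7,-6.9,0])

```text
t: 20.0
ee_pos: [647.0, -1.3, 102.2]
orientation: [2.476, 1.926, 0.009]
ft_force: [1.2, 0.2, -1.3]
width: 49.6
grasp_force: 30.0
```

Request:
play_rows([
  [0,0,-35],
  [0,0,-16],
  [0,0,0],
  [0,0,0],
  [0,0,0],
], yaw=[0,0,0,0,0])

```text
t: 20.42
ee_pos: [640.4, -1.5, 50.1]
orientation: [-2.473, -1.937, 0.001]
ft_force: [-0.2, -0.3, -1.6]
width: 49.5
grasp_force: 30.0
```

Run:
```python
from h import *
o=ctrl.get_obs(); print(o['ee_pos'],yaw(o),tray(o['ee_pos']))
im,T,L=held('green'); save(im,'g3.png')
print([(l,tray(l[2])) for l in lm(im,T,'packer_yellow_tab',36)],[(l,tray(l[2])) for l in lm(im,T,'packer_red_tab',38)])
```

```text
[640.4  -1.5  50.1] 76.13254924386675 [-3.7  1.8]
tab 0.87 [310.5 197.3] [45.5 -2.   1. ]
22658 [-54.1 -24.  -26.9] [60. 24. 35.]
pitch deg (tab up +) -12.335764421843265 z at tcp 3.6651125226518317
[((0.93, array([318.3, 113.3]), array([660.2,  73.6,  36. ])), array([-81.4,   3. ]))] [((0.87, array([314.8,  30.9]), array([666. , 103.4,  38. ])), array([-111.7,    1.5]))]
```

View pics/g3.png

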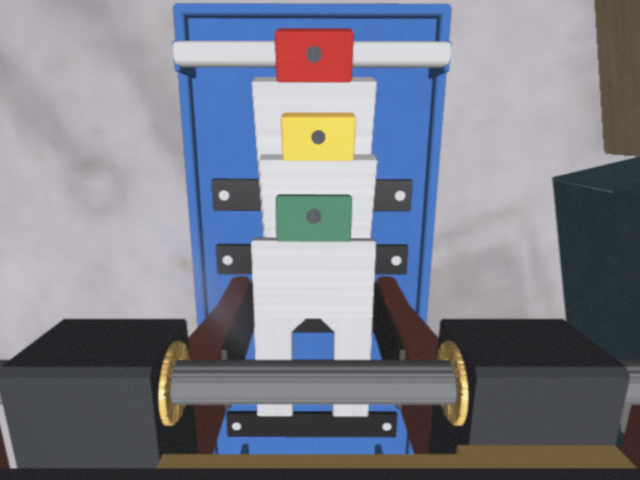

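Red (314), yellow (318) and green (313) are in line within about 2 mm of the centre line at 312. I lower green with a small nudge.

Request:
play_rows([
  [0.8,-0.2,-10],
  [0,0,-6],
  [0,0,-4],
  [0,0,-4],
  [0,0,-3.5],
  [0,0,-2.4],
  [0,0,0],
  [0,0,0],
], yaw=[0,0,0,0,0,0,0,0])

```text
t: 21.28
ee_pos: [641.6, -1.8, 20.5]
orientation: [2.473, 1.937, 0.001]
ft_force: [1.8, -2.0, 0.5]
width: 49.3
grasp_force: 30.0
```

```bash
python3 -c "
from h import *
prof('green')"
```

```text
[641.6  -1.8  20.5] [-3.7  3. ] [ 1.8 -2.   0.5] 30.00126314838566
tab 0.63 [312.1 208. ] [41.2 -1.3  1. ]
24523 [-35.4 -24.  -18.6] [60. 24. 35.]
pitch deg (tab up +) 14.690959653984972 z at tcp 2.8756831904964875
[17.4 19.2 21.1 22.8 24.7 26.5 28.3 30.1] lean 16.80884343611751 top z at tcp 24.66970817720285
```

Request:
play_rows([
  [-0.4,-1.4,-0.2],
  [0,0,0],
], yaw=[0,0])

```text
t: 21.55
ee_pos: [640.9, -3.1, 20.3]
orientation: [-2.473, -1.937, -0.0]
ft_force: [0.3, 0.5, 2.1]
width: 50.1
grasp_force: 30.0
```

Request:
play_rows([
  [0,0,0],
  [0,0,0],
  [0,0,0],
  [0,0,0],
  [0,0,20],
  [0,0,38],
  [0,0,20],
], yaw=[0,0,0,0,0,0,0], gripper=0)

```text
t: 22.13
ee_pos: [641.5, -3.1, 100.6]
orientation: [2.473, 1.937, 0.001]
ft_force: [1.3, -0.4, -0.0]
width: 87.6
grasp_force: 0.0
```

Request:
play_rows([
  [-24.2,21.9,2.9],
  [-24.2,21.9,2.9],
  [-24.2,21.9,2.9],
  [-24.2,21.9,2.9],
  [-24.2,21.9,2.9],
  [-24.2,21.9,2.9],
  [-24.2,21.9,2.9],
  [-24.2,21.9,2.9],
], yaw=[6.5,6.5,6.5,6.5,6.5,6.5,6.5,6.5])

```text
t: 22.8
ee_pos: [445.9, 172.8, 121.8]
orientation: [-1.366, -2.829, 0.0]
ft_force: [0.4, 0.6, 0.8]
width: 88.0
grasp_force: 0.0
```

Request:
play_rows([
  [0,0,0],
  [0,0,0],
], yaw=[0,0])

```text
t: 22.97
ee_pos: [446.4, 172.9, 121.9]
orientation: [1.371, 2.827, -0.0]
ft_force: [-0.4, -0.7, 0.6]
width: 88.1
grasp_force: 0.0
```

Run:
```python
from h import *
packer('black')
im,T=shot('top')
for c,z in(('red',36),('yellow',36),('green',34)): print(c,[(l,tray(l[2])) for l in lm(im,T,'packer_%s_tab'%c,z)])
```

```text
22.97 [446.4 172.9 121.9] 128.26 w 88.1
foot [(0.82, array([315. , 299.6]), array([478.2, 135.4,   2.5]))] 
tab [] 
org [(0.74, array([313.3, 232.1]), array([445.8, 174.3,   0. ]))]Traceback (most recent call last):
  File "<stdin>", line 2, in <module>
  File "h.py", line 32, in packer
    f,b=f[0],b[0]; d=(b[2]-f[2])[:2]; print('len',np.hypot(*d),'dir',np.degrees(np.arctan2(d[1],d[0])),'mid',(b[2]+f[2])/2)
             ~^^^
IndexError: list index out of range
```

Request:
play_rows([
  [-3.1,4.5,-30],
  [0,0,-35],
  [0,0,-32],
  [0,0,-15],
  [0,0,-8.5],
  [0,0,0],
  [0,0,0],
], yaw=[1.2,0,0,0,0,0,0])

```text
t: 23.75
ee_pos: [445.0, 176.0, 1.1]
orientation: [1.347, 2.838, 0.0]
ft_force: [0.4, 0.2, -0.5]
width: 88.1
grasp_force: 0.0
```

Request:
play_rows([
  [0,0,0],
  [0,0,0],
  [0,0,0],
  [0,0,0],
  [0,0,0],
  [0,0,0],
  [0,0,0],
  [0,0,0],
], yaw=[0,0,0,0,0,0,0,0], gripper=1)

```text
t: 24.42
ee_pos: [444.3, 176.6, 1.1]
orientation: [1.344, 2.84, 0.0]
ft_force: [-0.3, -0.0, 0.8]
width: 49.5
grasp_force: 29.9
```

Request:
play_rows([
  [0,0,15],
  [0,0,30],
  [0,0,40],
  [0,0,35],
  [0,0,0],
  [0,0,0],
], yaw=[0,0,0,0,0,0])

```text
t: 24.92
ee_pos: [445.4, 177.1, 122.8]
orientation: [1.343, 2.837, 0.005]
ft_force: [-0.6, -0.3, -1.5]
width: 49.5
grasp_force: 29.9
```

Run:
```python
from h import *
o=ctrl.get_obs(); print(o['ee_pos'],yaw(o),tray(o['ee_pos']))
held('black')
im,T=shot('top')
for c,z in(('red',36),('yellow',36),('green',34)): print(c,[(l,tray(l[2])) for l in lm(im,T,'packer_%s_tab'%c,z)])
```

```text
[445.4 177.1 122.8] 129.34209304301697 [-130.5 -230.3]
tab 0.98 [314.9 195.2] [46.7  0.9  0.5]
16514 [-53.7 -24.   -1.5] [47.2 24.   6.1]
pitch deg (tab up +) -0.07548842578743063 z at tcp 3.4919557993493777
red [((0.84, array([273.6, 192.4]), array([668.4,  98.5,  36. ])), array([-107.5,    5.1]))]
yellow [((0.65, array([287.2, 196. ]), array([659.7,  70. ,  36. ])), array([-77.7,   3.4]))]
green [((0.68, array([301.1, 204.4]), array([641.2,  41.3,  34. ])), array([-45.4,  -7.7]))]
```

Request:
play_rows([
  [23.5,-26.3,0],
  [23.5,-26.3,0],
  [23.5,-26.3,0],
  [23.5,-26.3,0],
  [23.5,-26.3,0],
  [23.5,-26.3,0],
  [23.5,-26.3,0],
  [23.5,-26.4,0],
], yaw=[-6.65,-6.65,-6.65,-6.65,-6.65,-6.65,-6.65,-6.65])

```text
t: 25.88
ee_pos: [632.4, -35.4, 119.5]
orientation: [-2.478, -1.929, 0.003]
ft_force: [1.7, 0.7, -1.2]
width: 49.6
grasp_force: 29.9
```

Request:
play_rows([
  [0,0,-20],
  [0,0,-35],
  [0,0,-18],
  [0,0,0],
  [0,0,0],
  [0,0,0],
], yaw=[0,0,0,0,0,0])

```text
t: 26.38
ee_pos: [632.7, -33.8, 48.4]
orientation: [2.473, 1.937, 0.0]
ft_force: [-0.7, -0.1, -0.7]
width: 49.4
grasp_force: 29.9
```

Run:
```python
from h import *
o=ctrl.get_obs(); print(o['ee_pos'],yaw(o),tray(o['ee_pos']))
im,T,L=held('black'); save(im,'b3.png')
print([(l,tray(l[2])) for l in lm(im,T,'packer_green_tab',33)],[(l,tray(l[2])) for l in lm(im,T,'packer_yellow_tab',36)])
```

```text
[632.7 -33.8  48.4] 76.14808300745936 [29.5  2. ]
tab 0.65 [316.  196.4] [45.8  0.2  0.5]
22508 [-54.5 -24.  -28.3] [60.  24.  34.9]
pitch deg (tab up +) -13.660333925925473 z at tcp 2.993956369020104
[((0.96, array([312.2, 116.4]), array([649.7,  40.8,  33. ])), array([-47. ,   0.7]))] [((0.84, array([315.2,  25.4]), array([658.8,  73. ,  36. ])), array([-80.5,   1.8]))]
```

View pics/b3.png

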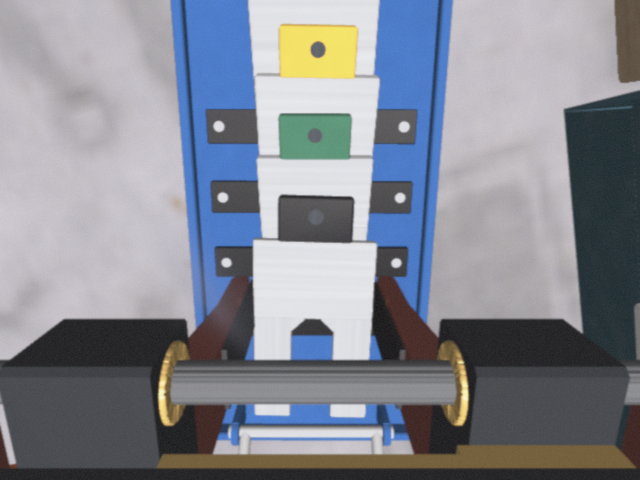

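Black is in line: its tab is at (316,217) and green's at (315,136). I lower it.

Request:
play_rows([
  [0,0,-10],
  [0,0,-6],
  [0,0,-4],
  [0,0,-4],
  [0,0,-3.3],
  [0,0,-2.4],
  [0,0,0],
  [0,0,0],
], yaw=[0,0,0,0,0,0,0,0])

```text
t: 27.25
ee_pos: [632.5, -34.0, 18.4]
orientation: [2.473, 1.937, 0.001]
ft_force: [1.0, -0.8, 1.6]
width: 49.2
grasp_force: 30.1
```

```bash
python3 -c "
from h import *
prof('black')"
```

```text
[632.5 -34.   18.4] [29.7  1.9] [ 1.  -0.8  1.6] 30.132723485003226
tab 0.98 [311.8 203.6] [42.9 -1.5  0.5]
24374 [-34.1 -24.  -16.4] [60. 24. 35.]
pitch deg (tab up +) 12.26740756269549 z at tcp 2.5760829086146493
[16.2 17.6 19.1 20.6 22.  23.5 24.9 26.4] lean 13.622943754301732 top z at tcp 22.01719228246674
```

Seated at 13.6°. I release, rise, close the fingers and go over to the outside of the keeper.

Request:
play_rows([
  [-0.4,-1.4,-0.2],
  [0,0,0],
], yaw=[0,0])

```text
t: 27.52
ee_pos: [631.6, -35.4, 18.1]
orientation: [-2.473, -1.937, 0.0]
ft_force: [0.7, -0.1, 1.3]
width: 49.4
grasp_force: 30.1
```

Request:
play_rows([
  [0,0,0],
  [0,0,0],
  [0,0,0],
  [0,0,0],
  [0,0,20],
  [0,0,38],
  [0,0,38],
], yaw=[0,0,0,0,0,0,0], gripper=0)

```text
t: 28.1
ee_pos: [630.2, -35.2, 113.6]
orientation: [-2.471, -1.935, 0.005]
ft_force: [0.2, 0.2, 0.4]
width: 87.6
grasp_force: 0.0
```

Request:
play_rows([
  [-9.2,-37.4,0],
  [-9.2,-37.4,0],
  [-9.2,-37.4,0],
  [-9.2,-37.4,0],
  [0,0,0],
  [0,0,0],
  [0,0,0],
], yaw=[0,0,0,0,0,0,0], gripper=1)

```text
t: 28.68
ee_pos: [594.9, -184.8, 114.1]
orientation: [-2.474, -1.936, -0.0]
ft_force: [-0.8, -0.8, 0.4]
width: 44.8
grasp_force: 0.0
```

Run:
```python
from h import *
o=ctrl.get_obs(); print(o['ee_pos'],yaw(o),tray(o['ee_pos']),o['width'],o['t'])
im,T=shot('wrist'); save(im,'k1.png')
for c,z in(('red',38),('yellow',36),('green',33),('black',30)): print(c,[(l,tray(l[2])) for l in lm(im,T,'packer_%s_tab'%c,z)])
l=lm(im,T,'keeper_bar',75); print(l, [tray(k[2]) for k in l],[(dep(im,T,k[1]),tray(dep(im,T,k[1]))) for k in l])
im,T=shot('side'); l=lm(im,T,'keeper_bar',72); print(l,[tray(k[2]) for k in l],[(dep(im,T,k[1]),tray(dep(im,T,k[1]))) for k in l])
```

```text
[ 594.9 -184.8  114.1] 76.08549733966831 [185.1   1.4] 44.80793794688391 28.6833
red []
yellow []
green []
black []
[(0.85, array([311.3, 214.2]), array([ 600.5, -154.6,   75. ]))] [array([154.5,  -0.4])] [(array([ 600.5, -154.4,   76. ]), array([154.3,  -0.4]))]
[(0.49, array([312.9, 199.6]), array([ 589.1, -159.4,   72. ]))] [array([161.9, -10.3])] [(array([ 587.2, -153.6,   76.4]), array([156.6, -13.6]))]
```

View pics/k1.png

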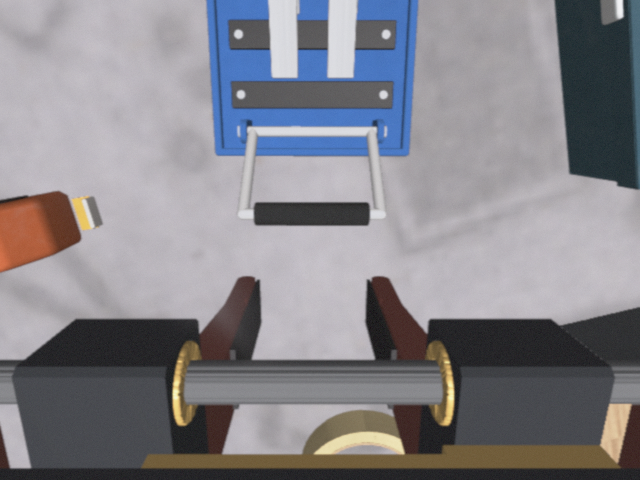

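Keeper bar at (312,214), tray x 154, z top 76. I lower the closed fingers outside it and sweep it inward past upright.

Request:
play_rows([
  [0,0,-20],
  [0,0,-25],
  [0,0,-14],
  [0,0,0],
  [4.1,16.7,0],
  [2.9,11.7,0],
  [2.9,11.7,0],
  [2.9,11.7,0],
], yaw=[0,0,0,0,0,0,0,0])

```text
t: 29.75
ee_pos: [608.6, -132.8, 56.2]
orientation: [2.473, 1.936, 0.001]
ft_force: [0.9, -2.5, 0.6]
width: 0.6
grasp_force: 1.1
```

Run:
```python
from h import *
o=ctrl.get_obs(); print(o['ee_pos'],tray(o['ee_pos']),o['width'],o['ft_force'])
im,T=shot('top'); l=lm(im,T,'keeper_bar',85); print(l,[tray(k[2]) for k in l],[(dep(im,T,k[1]),tray(dep(im,T,k[1]))) for k in l])
```

```text
[ 608.6 -132.8   56.2] [131.3   2.3] 0.6187284177173665 [ 0.9 -2.5  0.6]
[(0.69, array([326. , 209.8]), array([618.5, -11. ,  85. ]))] [array([ 10.7, -17.2])] [(array([629.1, -10.6,  27.5]), array([ 7.8, -7.1]))]
```

Request:
play_rows([
  [2.6,10.4,0],
  [2.6,10.4,0],
  [2.6,10.4,0],
  [0,0,0],
  [0,0,0],
], yaw=[0,0,0,0,0])

```text
t: 30.27
ee_pos: [615.7, -100.9, 55.1]
orientation: [-2.472, -1.938, -0.0]
ft_force: [-0.4, 0.2, -0.3]
width: 0.2
grasp_force: 0.0
```

Run:
```python
from h import *
o=ctrl.get_obs(); print(o['ee_pos'],tray(o['ee_pos']),o['width'],o['ft_force'])
for c in('wrist','side'):
    im,T=shot(c); l=lm(im,T,'keeper_bar',80); print(l,[tray(k[2]) for k in l],[(dep(im,T,k[1]),tray(dep(im,T,k[1]))) for k in l])
```

```text
[ 615.7 -100.9   55.1] [98.7  1.6] 0.21790061924005416 [-0.4  0.2 -0.3]
[(0.97, array([310.7, 276.8]), array([619. , -80.1,  80. ]))] [array([77.7, -0.2])] [(array([619. , -80.2,  79.7]), array([77.8, -0.2]))]
[(0.44, array([296.1, 211.2]), array([611.2, -87. ,  80. ]))] [array([86.3, -6.2])] [(array([611.2, -87. ,  80. ]), array([86.3, -6.2]))]
```

The keeper is past upright, at about 54° with the bar top at z 80. I back off, go above it and press it down along its arc.

Request:
play_rows([
  [-1.4,-5.8,0],
  [0,0,22],
  [0,0,23],
  [3.6,14.6,0],
  [3.6,14.5,0],
  [0,0,-14],
  [0,0,-4],
  [0,0,0],
], yaw=[0,0,0,0,0,0,0,0])

```text
t: 31.13
ee_pos: [620.6, -77.3, 80.1]
orientation: [-2.471, -1.936, 0.002]
ft_force: [0.0, 1.8, 3.1]
width: 0.7
grasp_force: 1.3
```

Request:
play_rows([
  [1.2,4.9,-9.5],
  [1.7,6.8,-8.5],
  [1.2,4.9,-9.5],
  [1,3.9,-10],
  [0.4,1.5,-8.5],
  [0,0,0],
], yaw=[0,0,0,0,0,0])

```text
t: 31.63
ee_pos: [624.7, -56.3, 33.0]
orientation: [-2.47, -1.936, 0.006]
ft_force: [-1.0, 0.5, 0.2]
width: 0.1
grasp_force: 0.0
```

Run:
```python
from h import *
o=ctrl.get_obs(); print(o['ee_pos'],tray(o['ee_pos']),o['width'],o['ft_force'])
for c in('wrist','side'):
    im,T=shot(c); l=lm(im,T,'keeper_bar',36); print(l,[tray(k[2]) for k in l],[(dep(im,T,k[1]),tray(dep(im,T,k[1]))) for k in l])
```

```text
[624.7 -56.3  33. ] [53.3 -0.4] 0.08558915379568437 [-1.   0.5  0.2]
[(0.8, array([314.2, 298.4]), array([625.1, -52.8,  36. ]))] [array([49.8, -0.8])] [(array([626.8, -46.1,  52.4]), array([42.8, -0.8]))]
[(0.56, array([290.4, 234.8]), array([612.6, -42.9,  36. ]))] [array([ 43.1, -15.3])] [(array([615.6, -50.8,  29.2]), array([ 50. , -10.5]))]
```

Request:
play_rows([
  [0,0,-2],
  [0,0,-1.5],
  [0,0,-1],
  [0,0,0],
], yaw=[0,0,0,0])

```text
t: 32.17
ee_pos: [627.0, -56.8, 31.8]
orientation: [2.473, 1.937, 0.0]
ft_force: [0.1, -0.0, 0.8]
width: 0.5
grasp_force: 0.1
```

Request:
play_rows([
  [0,0,-1],
  [0,0,0],
], yaw=[0,0])

```text
t: 32.33
ee_pos: [627.1, -56.6, 30.8]
orientation: [2.473, 1.937, 0.0]
ft_force: [0.5, -0.5, 1.0]
width: 0.4
grasp_force: 0.3
```

Request:
play_rows([
  [0,0,-0.7],
  [0,0,0],
], yaw=[0,0])

```text
t: 32.5
ee_pos: [627.0, -56.6, 30.0]
orientation: [2.473, 1.937, 0.0]
ft_force: [-0.3, -0.2, 0.1]
width: 0.3
grasp_force: 0.4
```

Request:
play_rows([
  [0,0,-0.8],
  [0,0,0],
], yaw=[0,0])

```text
t: 32.67
ee_pos: [627.0, -56.6, 29.1]
orientation: [2.473, 1.937, 0.0]
ft_force: [-0.0, 0.6, 1.0]
width: 0.4
grasp_force: 0.4
```

Request:
play_rows([
  [0,0,-0.8],
  [0,0,0],
], yaw=[0,0])

```text
t: 32.83
ee_pos: [627.1, -56.5, 28.6]
orientation: [2.473, 1.937, 0.0]
ft_force: [-0.3, 0.8, 3.6]
width: 0.2
grasp_force: 1.8
```

Run:
```python
from h import *
o=ctrl.get_obs(); print(o['ee_pos'],o['ft_force'])
im,T=shot('wrist')
H,W=im['range_z'].shape; u,v=np.meshgrid(np.arange(W),np.arange(H)); z=im['range_z']
P=np.stack([(u-im['cx'])/im['fx']*z,-(v-im['cy'])/im['fy']*z,-z],-1)@T[:3,:3].T+T[:3,3]
d=P[...,:2]-O; X=d@E; Y=d@N
for y in(-36,-24,-20,20,24,28,36):
    print(y,[(x,round(float(np.median(P[...,2][m])),1)) for x in range(30,84,4) if (m:=(z>0)&(abs(X-x)<2)&(abs(Y-y)<2)&(P[...,2]<60)).sum()>3])
```

```text
[627.1 -56.5  28.6] [-0.3  0.8  3.6]
-36 [(30, 7.2), (34, 3.9), (38, 3.7), (42, 3.8), (46, 3.7), (50, 7.4), (54, 24.0), (58, 24.9), (62, 24.5), (66, 6.9), (70, 3.6)]
-24 [(30, 21.6), (34, 20.5), (38, 19.3), (42, 18.6), (46, 21.9), (50, 27.2), (54, 27.8), (58, 26.0), (62, 13.5), (66, 12.3)]
-20 [(30, 21.7), (34, 20.6), (38, 19.7), (42, 18.6), (46, 18.4), (50, 27.2), (54, 27.7), (58, 25.9), (62, 13.5), (66, 12.6)]
20 [(30, 21.6), (34, 20.6), (38, 19.5), (42, 18.7), (46, 18.4), (50, 27.0), (54, 27.6), (58, 26.1), (62, 13.6), (66, 12.6)]
24 [(30, 21.6), (34, 20.7), (38, 19.6), (42, 18.6), (46, 21.8), (50, 27.0), (54, 27.7), (58, 26.4), (62, 13.6), (66, 12.5)]
28 [(30, 7.1), (34, 3.7), (38, 3.8), (42, 3.7), (46, 4.3), (50, 23.9), (54, 27.3), (58, 26.2), (66, 6.6), (70, 3.6)]
36 [(30, 7.2), (34, 3.8), (38, 3.8), (42, 3.7), (46, 3.6), (50, 6.5), (54, 8.5), (58, 24.9), (62, 24.7), (70, 3.7)]
```

The bar now touches the black packer (underside z 15.8, back z 15.8). One last light press to confirm, then up and clear.

Request:
play_rows([
  [0,0,-0.7],
  [0,0,-0.5],
  [0,0,0],
], yaw=[0,0,0])

```text
t: 33.13
ee_pos: [627.2, -56.6, 28.1]
orientation: [2.473, 1.937, 0.001]
ft_force: [-2.7, 0.4, 11.3]
width: 0.2
grasp_force: 5.3
```

Firm at 11 N. I lift off and check the whole row.

Request:
play_rows([
  [0,0,5],
  [0,0,25],
  [0,0,40],
  [0,0,40],
  [0,0,40],
  [0,0,35],
  [0,0,0],
  [0,0,0],
], yaw=[0,0,0,0,0,0,0,0])

```text
t: 33.8
ee_pos: [628.1, -56.8, 214.6]
orientation: [2.471, 1.935, 0.005]
ft_force: [-1.0, -0.7, -0.2]
width: 0.7
grasp_force: 0.0
```

Run:
```python
from h import *
o=ctrl.get_obs(); print(o['t'],o['ee_pos'],o['ft_force'])
im,T=shot('wrist'); save(im,'f.png')
H,W=im['range_z'].shape; u,v=np.meshgrid(np.arange(W),np.arange(H)); z=im['range_z']
P=np.stack([(u-im['cx'])/im['fx']*z,-(v-im['cy'])/im['fy']*z,-z],-1)@T[:3,:3].T+T[:3,3]
d=P[...,:2]-O; X=d@E; Y=d@N
for y in(0,18): print(y,[(x,round(float(np.median(P[...,2][m])),1)) for x in range(-116,90,4) if (m:=(z>0)&(abs(X-x)<2)&(abs(Y-y)<3)&(P[...,2]<60)).sum()>3])
```

```text
33.8 [628.1 -56.8 214.6] [-1.  -0.7 -0.2]
0 [(-108, 43.0), (-104, 41.9), (-100, 41.0), (-96, 39.1), (-92, 37.5), (-88, 36.5), (-84, 35.4), (-80, 40.2), (-76, 41.0), (-72, 39.8), (-68, 38.6), (-64, 37.3), (-60, 35.8), (-56, 34.4), (-52, 33.5), (-48, 36.0), (-44, 36.6), (-40, 35.9), (-36, 34.2), (-32, 33.1), (-28, 31.9), (-24, 30.8), (-20, 29.8), (-16, 29.1), (-12, 31.6), (-8, 31.2), (-4, 30.0), (0, 29.1), (4, 28.0), (8, 27.3), (12, 26.4), (16, 25.0), (20, 24.1), (24, 23.5), (28, 21.8), (32, 21.1), (36, 20.5), (40, 3.4), (44, 3.5), (48, 22.9), (52, 28.0), (56, 27.2), (64, 7.1), (68, 3.8), (72, 3.5), (76, 3.5), (80, 3.7), (84, 4.5), (88, 7.3)]
18 [(-116, 4.1), (-112, 28.4), (-108, 31.3), (-104, 31.2), (-100, 29.7), (-96, 34.7), (-92, 37.9), (-88, 36.8), (-84, 35.2), (-80, 34.6), (-76, 33.4), (-72, 32.4), (-68, 31.3), (-64, 33.8), (-60, 35.8), (-56, 34.8), (-52, 33.2), (-48, 32.2), (-44, 31.2), (-40, 29.7), (-36, 28.2), (-32, 27.5), (-28, 31.8), (-24, 31.0), (-20, 29.5), (-16, 28.3), (-12, 27.4), (-8, 25.9), (-4, 24.9), (0, 23.7), (4, 26.9), (8, 27.4), (12, 26.5), (16, 25.2), (20, 23.8), (24, 23.1), (28, 21.8), (32, 21.2), (36, 20.2), (40, 19.3), (44, 18.3), (48, 25.2), (52, 27.9), (56, 26.5), (60, 14.4), (64, 13.0), (68, 11.9), (72, 11.2), (76, 10.0), (80, 9.0), (84, 6.7), (88, 6.8)]
```

View pics/f.png

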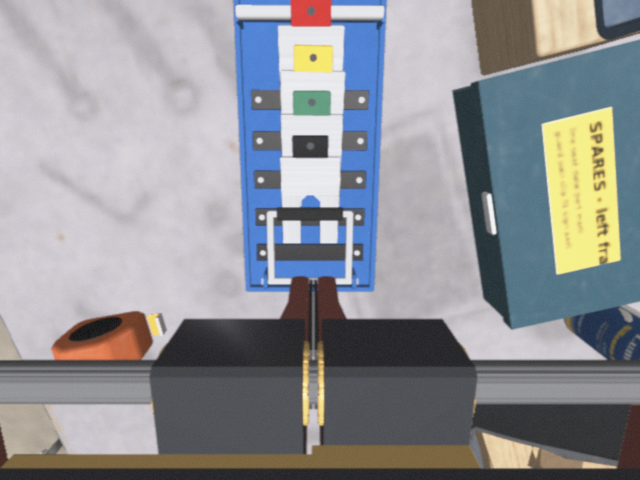

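The row is straight with all four tabs showing: red (311,10), yellow (313,57), green (312,102), black (310,146). The keeper bar lies on the black packer at (309,215). I hand the job in.

```bash
python3 -c "
from h import *
print(ticket.close_job())"
```

```text
the job is handed in; nothing more can be done
None
```

The job is handed in: all four packers lie in their grooves as one overlapping row (red, yellow, green, black), all tabs showing, with the keeper down on the black packer, at about 34 s of the 72 s. The hand-in reported no verdict.

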